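# Check off a water test set on its pin stands

## Task

Check off the parts of the water test in their order of use: with the fingertips, lightly push down the metal pin in front of the beaker, then the pin in front of the dropper bottle, then the pin in front of the flat box, each well past half-way so that it stays down. Leave the pin in front of the screw-cap vial up. Press gently, and do not pick up or shift anything that stands or lies about; finish with the hand clear.

Things in the scene. Friction and masses are not known exactly. Their poses are not given: they have to be found in the camera images.
- stand_beaker: grey stand fixed to the worktop, plate 150 (its x) x 90 (its y) mm, 8 mm high; origin under its centre. It carries the beaker on a black mat 30 mm behind its centre (+x), and an upright metal pin 50 mm in front of its centre (-x, toward the robot) in a dark collar 34 mm across, its top 24 mm above the worktop. Four alike stands swap places.
- pin_beaker_top (a point): centre of the top face of the pin in front of the open cloudy plastic beaker (66 mm across at the rim, 82 mm tall); moves with the pin. Pin 21 mm across; when up its top is 39 mm above the worktop, when fully down 29 mm (5 mm above its collar).
- pin_beaker (a joint): how far that pin is pushed straight down, in m: 0 fully up, 0.010 at its stop; starts at 0 to 0.0015. It takes about 3 N to start and 5 N near the stop, and stays where it is left. Past 0.005 it counts as pushed down; up to 0.003 it counts as still up.
- beaker: the open cloudy plastic beaker (66 mm across at the rim, 82 mm tall), standing loose and upright on its stand; origin at the centre of its underside; must not be shifted or lifted.
- stand_dropper: grey stand fixed to the worktop, plate 150 (its x) x 90 (its y) mm, 8 mm high; origin under its centre. It carries the dropper bottle on a black mat 30 mm behind its centre (+x), and an upright metal pin 50 mm in front of its centre (-x, toward the robot) in a dark collar 34 mm across, its top 24 mm above the worktop. Four alike stands swap places.
- pin_dropper_top (a point): centre of the top face of the pin in front of the small dropper bottle (dark square body, ribbed round cap, 29 x 29 x 57 mm); moves with the pin. Pin 21 mm across; when up its top is 39 mm above the worktop, when fully down 29 mm (5 mm above its collar).
- pin_dropper (a joint): how far that pin is pushed straight down, in m: 0 fully up, 0.010 at its stop; starts at 0 to 0.0015. It takes about 3 N to start and 5 N near the stop, and stays where it is left. Past 0.005 it counts as pushed down; up to 0.003 it counts as still up.
- dropper: the small dropper bottle (dark square body, ribbed round cap, 29 x 29 x 57 mm), standing loose and upright on its stand; origin at the centre of its underside; must not be shifted or lifted.
- stand_flatbox: grey stand fixed to the worktop, plate 150 (its x) x 90 (its y) mm, 8 mm high; origin under its centre. It carries the flat box on a black mat 30 mm behind its centre (+x), and an upright metal pin 50 mm in front of its centre (-x, toward the robot) in a dark collar 34 mm across, its top 24 mm above the worktop. Four alike stands swap places.
- pin_flatbox_top (a point): centre of the top face of the pin in front of the flat closed box (40 x 74 mm, 25 mm tall, lying flat); moves with the pin. Pin 21 mm across; when up its top is 39 mm above the worktop, when fully down 29 mm (5 mm above its collar).
- pin_flatbox (a joint): how far that pin is pushed straight down, in m: 0 fully up, 0.010 at its stop; starts at 0 to 0.0015. It takes about 3 N to start and 5 N near the stop, and stays where it is left. Past 0.005 it counts as pushed down; up to 0.003 it counts as still up.
- flatbox: the flat closed box (40 x 74 mm, 25 mm tall, lying flat), standing loose and upright on its stand; origin at the centre of its underside; must not be shifted or lifted.
- stand_vial: grey stand fixed to the worktop, plate 150 (its x) x 90 (its y) mm, 8 mm high; origin under its centre. It carries the screw-cap vial on a black mat 30 mm behind its centre (+x), and an upright metal pin 50 mm in front of its centre (-x, toward the robot) in a dark collar 34 mm across, its top 24 mm above the worktop. Four alike stands swap places.
- pin_vial_top (a point): centre of the top face of the pin in front of the small round screw-cap vial (23 mm across, 52 mm tall); moves with the pin. Pin 21 mm across; when up its top is 39 mm above the worktop, when fully down 29 mm (5 mm above its collar).
- pin_vial (a joint): how far that pin is pushed straight down, in m: 0 fully up, 0.010 at its stop; starts at 0 to 0.0015. It takes about 3 N to start and 5 N near the stop, and stays where it is left. Past 0.005 it counts as pushed down; up to 0.003 it counts as still up.
- vial: the small round screw-cap vial (23 mm across, 52 mm tall), standing loose and upright on its stand; origin at the centre of its underside; must not be shifted or lifted.
- cap_vial: another small screw-cap vial, 27 mm across and 46 mm tall, on the worktop behind the stands, without a stand; a bystander.
- marker: marker, 15 x 140 x 14 mm, lying on the worktop between the robot and the stands; a bystander.
- pen: slim pen, 11 x 142 x 10 mm, lying on the worktop between the robot and the stands; a bystander.
There are look-alikes about, which are no part of the job. What is shaped like the vial but orange is not meant.

How it is judged:
By the outcome, as a careful person would: the job done as asked, in the order asked, and still so for the second after the job is handed in, with the robot touching nothing.
It also fails if it takes over 56 s, if anything falls off the work surface, if the arm or the gripper's body presses on something with over 40 N, if the wrist force passes 120 N, or if a joint passes its speed limit or range.

## Robot

A 6-joint arm with a two-finger parallel gripper is mounted at the origin on a cart in front of the work surface, level with it; the furniture and walls round the work are solid. World frame = base frame: x ahead of the robot, y to its left, z up, the work surface at z = 0. Lengths are in mm, angles in rad, forces in N, time in s.
With the tool pointing down it reaches from about 325 to 875 mm from the base axis. Payload 4.4 kg.
Tool frame: the origin (TCP) lies midway between the tips of the shut fingers; the grasp point (between the pads) lies 19 mm behind it; z points along the fingers, y is the line along which they close (so a half turn about z gives the same grasp; the last joint's range is limited). The gripper opens to 85 mm and grips with 20 to 120 N. Pads are 22 mm wide; open, the fingers measure 114 mm over their backs; the gripper's body (76 mm by 85 mm) begins 54 mm behind the grasp point. The pads swing forward as they close: fully open they stand 13 mm farther back than shut.
Start: joints at [1.119, 0.207, 1.542, -0, 1.393, -0.15], TCP at [170.373, 549.181, 231.282] pointing down, gripper open.
Joint ranges: [-2.73, 2.73], [-0.86, 2.22], [0.23, 2.46], [-1.11, 4.25], [0.08, 2.63], [-2.82, 2.82]. Speed limits (rad/s): [2.79, 2.79, 3.14, 3.14, 3.14, 3.14].

## Interface

Orientations are given as a unit quaternion [w, x, y, z].
In Python, from bench import ctrl gives the robot as it stands.
- The arm moves only by the tool arm_command, never from a script. Its argument "commands" is a list of rows, each a list of 3 entries, a list of its own where there are three numbers: the shift along the tool's x, y, z normalised to -1 to 1, where 1 is 1000 mm, then the turn about the tool's z normalised to -1 to 1, where 1 is 180 degrees, then the closure, from 0 (fully open) to 1 (shut). In form: [[[dx, dy, dz], roll, jaw], ...]. A call has 1 to 20 rows; each row is the pose to reach, as a shift and turn from the pose commanded when the call began, along the tool's axes at that moment, turning the shorter way round; what a row does not reach only later rows make up. A row lasts 1/12 s, in which the tool goes at most 41.7 mm and 7.16 degrees, less where a joint would pass 70% of its speed; a pose out of reach is approached as far as the arm can. A call with a number of a shift or a turn outside -1 to 1 is refused whole. A call with a gripper value outside its range is refused whole. The fingers move at their own pace and stop on an object; "grip_force" is the grip in N (left out, the last holds). Time passes only in rows, so rows that repeat a pose let the fingers close. It gives the time, the measured TCP pose, the force, the opening and the grip force at its end, in the units of the state.
- ctrl.state(): the state, without advancing time (a new reading comes with each control period).
- ctrl.read_camera(name): name is "scene" or "top" or "wrist"; returns a dict with "color" (384x512x3 uint8, red, green, blue), "z_map" (384x512 float32, mm along the optical axis (not along the pixel's ray), 0 where there is no reading), "fx", "fy", "cx", "cy" (pixels), "R" (3x3) and "t" (3): a world point X has camera coordinates R X + t; the wrist camera has in their place "hand_eye" (4x4, takes a point from camera to tool coordinates, whose origin is the TCP and whose axes are the flange's). Camera axes: x right, y down, z forward; pixel columns grow to the right and rows downward; lengths in mm; the calibration is good to about 2 mm. A picture is of the moment at which its call begins: read the wrist's pose just before it.
- ctrl.sign_off(): hands the job in; it is judged then, once.
Trained networks look in a picture, given as the dict that the camera call returned (one of the last four; its "shot" number tells which), for a name from the list of things; names that differ only in an ending like _2 or _b are one class to them, and where a whole thing is asked for, a point or a joint stands for the part that bears it (a point fixed in the world has none). Each returns a list of dicts, best first, with "confidence" (0 to 1); they miss things now and then, are a little off and sometimes report something else, mostly with a low value. They report only what shows in the picture. A call takes as long as a camera call. They do not tell look-alikes from the thing itself.
- ctrl.boxes_of(picture, label): "extent" ([left, top, width, height] in pixels, round what is visible of it).
The state is a dict: "time_s": time; "joint_pos": joint angles; "qd": joint speeds; "effort": joint torques, N m; "ee_pos": TCP position; "eef_rot": TCP orientation; "force": force on the tool from outside, world axes, zero at the start; "ft_torque": the same for the moment, N m; "finger_gap": opening from 0.0 (shut) to 1.0 (fully open); "grip_force": force on a finger pad.
Only numpy, scipy, OpenCV 4.12 (cv2) and the standard library are available. Lean on these libraries where they do the work, as an engineer would, in place of code of your own. Each camera call takes 0.05 s, during which the arm holds its last target. There are 200 camera calls.

## Working session

There is one attempt and no reset: what is moved stays moved. The work goes in short steps, Python scripts to look and compute and a tool call to move; the robot and the scene stay as the last step left them, time stands still between calls to the robot, and variables do not carry over. Pictures are saved under pics/ and viewed, at most 10 in all, crops included, and the job is handed in when it is done.

Besides the shell and the picture viewer there is one more tool, called by a JSON object that holds its "op" and its "data", one argument or row to a line. arm_command: Moves the arm, as the interface text tells. Its arguments: {"type":"object","properties":{"commands":{"type":"array","items":{"type":"array"}},"grip_force":{"type":"number"}},"required":["commands"]}

```bash
mkdir -p pics; cat > h.py <<'E'
import numpy as np,cv2
from bench import ctrl
def world(p,u,v,z=None):
    R=np.array(p["R"]);t=np.array(p["t"]).ravel()
    d=R.T@np.array([(u-p["cx"])/p["fx"],(v-p["cy"])/p["fy"],1]);c=-R.T@t
    if z is None: return c+d*p["z_map"][int(round(v)),int(round(u))]
    return c+d*(z-c[2])/d[2]
def save(n,img,s=1): cv2.imwrite("pics/"+n,cv2.resize(img[:,:,::-1],None,fx=s,fy=s,interpolation=cv2.INTER_CUBIC))
E
python3 - <<'E'
from h import *
s=ctrl.state();print(s["ee_pos"],s["eef_rot"],s["time_s"],s["force"])
for c in("top","scene"):
    p=ctrl.read_camera(c);save(c+".png",p["color"],1.5)
    for n in("stand_beaker","pin_beaker_top","beaker","dropper","flatbox","vial","cap_vial","marker","pen"):
        for b in ctrl.boxes_of(p,n)[:5]:
            l,t,w,h=b["extent"];print(c,n,round(b["confidence"],2),[round(x) for x in(l,t,w,h)],world(p,min(l+w/2,511),min(t+h/2,383)).round())
E
```

```text
[170.02988767 548.49183857 230.11347582] [-3.44662518e-04  1.49837878e-01  9.88709922e-01 -1.08668457e-03] 0.0 [0.51898372 0.6752947  0.05445515]
top stand_beaker 0.83 [192, 166, 35, 52] [550. 117.   6.]
top pin_beaker_top 0.41 [206, 200, 15, 11] [503. 100.  40.]
top beaker 0.75 [194, 158, 24, 26] [604. 126.  29.]
top beaker 0.62 [134, 182, 15, 13] [547. 302.  54.]
top dropper 0.68 [134, 183, 14, 11] [545. 302.  57.]
top flatbox 0.78 [273, 182, 27, 25] [ 537. -103.   34.]
top vial 0.63 [357, 195, 14, 7] [ 530. -320.   24.]
top vial 0.46 [400, 204, 12, 14] [ 492. -426.   50.]
top marker 0.67 [278, 251, 50, 9] [ 370. -147.   16.]
top marker 0.31 [194, 167, 36, 55] [543. 110.   6.]
top pen 0.45 [125, 253, 42, 3] [367. 290.   9.]
scene stand_beaker 0.62 [189, 160, 42, 39] [536. 100.   8.]
scene stand_beaker 0.31 [257, 191, 26, 22] [ 527. -103.   30.]
scene pin_beaker_top 0.55 [198, 171, 7, 15] [502. 109.  39.]
scene beaker 0.97 [201, 142, 24, 31] [558. 101.  84.]
scene dropper 0.72 [148, 136, 13, 19] [544. 303.  48.]
scene flatbox 0.85 [259, 191, 26, 22] [ 529. -109.   33.]
scene vial 0.73 [375, 247, 13, 22] [ 523. -440.   -1.]
scene vial 0.72 [340, 219, 8, 19] [ 525. -324.   53.]
scene vial 0.58 [313, 198, 7, 21] [ 579. -225.   18.]
scene cap_vial 0.59 [193, 127, 7, 13] [679. 240.  20.]
scene marker 0.69 [233, 242, 50, 24] [ 367. -151.   13.]
```

View pics/top.png

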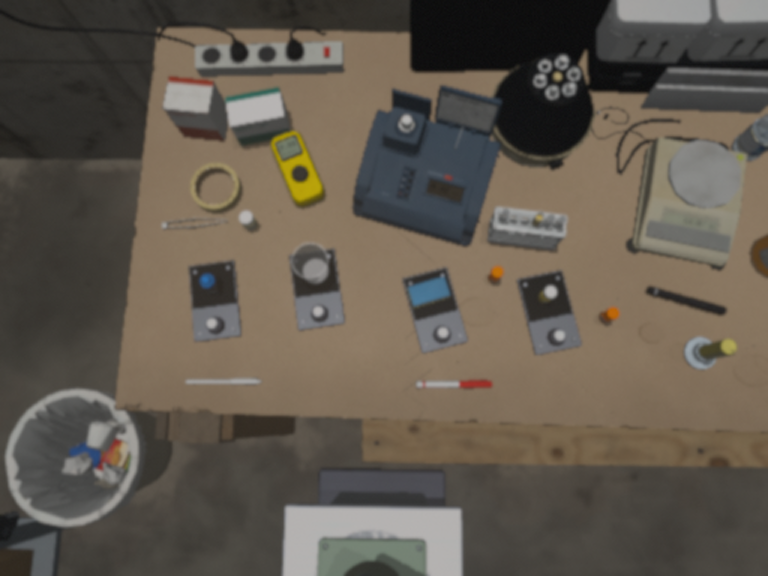

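View pics/scene.png

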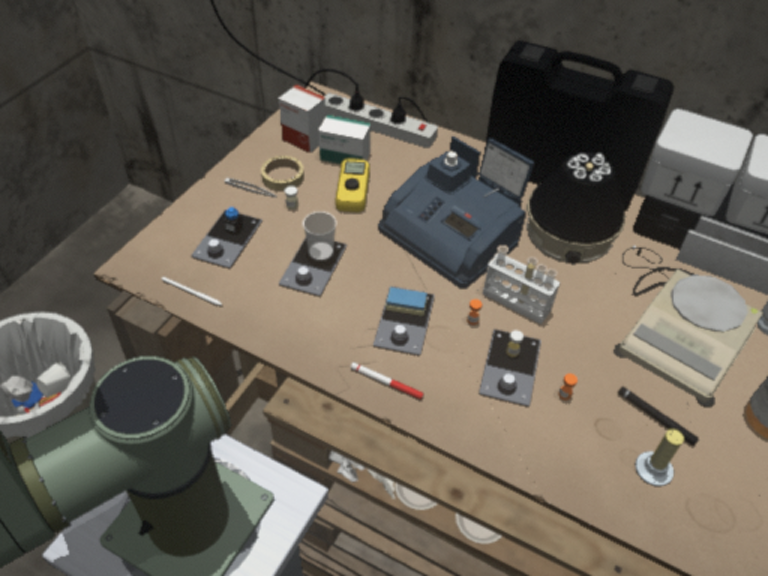

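Top picture (×1.5): the pins are at dropper (213,324), beaker (318,312), flat box (441,333) and vial (558,336). The last is the stand with the white-capped vial. The orange vials at (497,272) and (612,313) are look-alikes without stands. I'll confirm this in one enlarged crop and measure the pins.

```bash
python3 - <<'E'
from h import *
g={"dropper":(213,324),"beaker":(318,312),"flatbox":(441,333),"vial":(558,336)}
P={}
for c in("top","scene"):
    p=ctrl.read_camera(c)
    v,u=np.mgrid[0:384,0:512]; R=np.array(p["R"]);t=np.array(p["t"]).ravel()
    d=np.stack([(u-p["cx"])/p["fx"],(v-p["cy"])/p["fy"],np.ones_like(u)],-1)*p["z_map"][...,None]
    W=(d-t)@R
    print(c,"cam",(-R.T@t).round(),p["fx"])
    for n,(a,b) in g.items():
        if c=="top": P[n]=world(p,a/1.5,b/1.5,38)
        near=np.hypot(W[...,0]-P[n][0],W[...,1]-P[n][1])<28
        m=near&(W[...,2]>33)&(W[...,2]<46)
        gr=p["color"].min(-1)
        X=P[n]@R.T+t;ui,vi=p["fx"]*X[0]/X[2]+p["cx"],p["fy"]*X[1]/X[2]+p["cy"]
        br=(gr>150)&(np.hypot(u-ui,v-vi)<9)
        print(n,"clk",P[n].round(1),"depth",m.sum(),W[m].mean(0).round(1),"bright",br.sum(),world(p,u[br].mean(),v[br].mean(),38).round(1) if br.any() else "")
    if c=="top": save("ctop.png",p["color"][155:245,115:395],2.8)
    else:
        cr=p["color"][125:275,120:400]; save("cscene.png",cr,2.8)
a=cv2.imread("pics/ctop.png");b=cv2.imread("pics/cscene.png");i=np.vstack([a,b]);print(i.shape)
cv2.imwrite("pics/both.png",cv2.resize(i,None,fx=.89,fy=.89))
E
```

```text
top cam [ 298.  -42. 1174.] 416.22845900634036
dropper clk [472.1 298.9  38. ] depth 43 [473.6 301.8  38.2] bright 26 [474.8 303.3  38. ]
beaker clk [496.6 105.3  38. ] depth 42 [498.6 106.9  37. ] bright 26 [499.4 106.8  38. ]
flatbox clk [ 459.9 -121.9   38. ] depth 45 [ 461.4 -124.4   38.3] bright 24 [ 462.5 -124.5   38. ]
vial clk [ 456.7 -335.5   38. ] depth 43 [ 458.8 -337.    37.1] bright 26 [ 459.4 -337.5   38. ]
scene cam [-295. -459. 1091.] 489.5685550548163
dropper clk [472.1 298.9  38. ] depth 28 [473.6 300.2  37.4] bright 28 [476.3 303.1  38. ]
beaker clk [496.6 105.3  38. ] depth 31 [499.6 105.6  36.2] bright 33 [499.9 107.   38. ]
flatbox clk [ 459.9 -121.9   38. ] depth 38 [ 461.1 -125.5   37.8] bright 36 [ 463.5 -123.9   38. ]
vial clk [ 456.7 -335.5   38. ] depth 42 [ 458.1 -338.4   37.2] bright 40 [ 459.3 -337.8   38. ]
(672, 784, 3)
```

View pics/both.png

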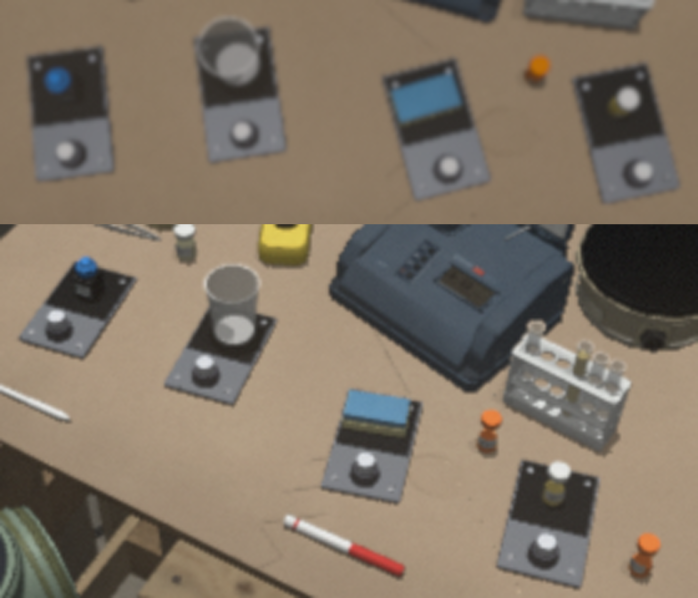

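The crop confirms it. Dropper bottle (blue cap, dark square body) is at far left, then the beaker, the flat blue box, and the white-capped vial at right, which I leave alone. The four pin tops measure about 38 mm high, as they should.

```bash
cat >> h.py <<'E'
from scipy.spatial.transform import Rotation as Ro
def shift(frm,to):
    w,x,y,z=ctrl.state()["eef_rot"];R=Ro.from_quat([x,y,z,w]).as_matrix()
    return ((np.array(to)-frm)@R/1000).round(4)
E
python3 - <<'E'
from h import *
a=np.array([170.373,549.181,231.282]);B=(499.3,106.8,75.);D=(474.5,302.5,75.);F=(462,-124.4,75.)
w,x,y,z=ctrl.state()["eef_rot"];print(Ro.from_quat([x,y,z,w]).as_matrix().round(4))
print(shift(a,(499.3,106.8,231.3)),shift(B,D),shift(D,F))
E
```

```text
[[-0.9551  0.2962 -0.    ]
 [ 0.2962  0.9551  0.    ]
 [ 0.      0.     -1.    ]]
[-0.4452 -0.3251 -0.    ] [0.0817 0.1796 0.    ] [-0.1145 -0.4114 -0.    ]
```

{"op": "arm_command", "data": {
  "commands": [
    [[-0.445,-0.325,0],0,1],
    [[-0.445,-0.325,0],0,1],
    [[-0.445,-0.325,0],0,1],
    [[-0.445,-0.325,0],0,1],
    [[-0.445,-0.325,0],0,1],
    [[-0.445,-0.325,0],0,1],
    [[-0.445,-0.325,0],0,1],
    [[-0.445,-0.325,0],0,1],
    [[-0.445,-0.325,0],0,1],
    [[-0.445,-0.325,0],0,1],
    [[-0.445,-0.325,0],0,1],
    [[-0.445,-0.325,0],0,1],
    [[-0.445,-0.325,0],0,1],
    [[-0.445,-0.325,0],0,1],
    [[-0.445,-0.325,0],0,1],
    [[-0.445,-0.325,0],0,1],
    [[-0.445,-0.325,0.03],0,1],
    [[-0.445,-0.325,0.06],0,1],
    [[-0.445,-0.325,0.06],0,1],
    [[-0.445,-0.325,0.06],0,1]
  ],
  "grip_force": 20
}}

```text
time_s: 2.77
ee_pos: [496.4, 108.5, 169.7]
eef_rot: [-0.003, 0.149, 0.989, -0.0]
force: [-0.2, 0.0, -0.1]
finger_gap: -0.005
grip_force: 0.0
```

```bash
python3 - <<'E'
from h import *
s=ctrl.state();print(s["ee_pos"],s["force"],s["finger_gap"],s["time_s"])
R=Ro.from_quat(np.roll(s["eef_rot"],-1)).as_matrix()
p=ctrl.read_camera("wrist");save("w1.png",p["color"],1.2);H=np.array(p["hand_eye"]);print(H.round(2))
v,u=np.mgrid[0:384,0:512];d=np.stack([(u-p["cx"])/p["fx"],(v-p["cy"])/p["fy"],np.ones_like(u)],-1)*p["z_map"][...,None]
W=(d@H[:3,:3].T+H[:3,3])@R.T+s["ee_pos"]
m=(np.hypot(W[...,0]-499,W[...,1]-107)<25)&(W[...,2]>34)&(W[...,2]<46)
print(m.sum(),W[m].mean(0),u[m].mean(),v[m].mean(),W[m].min(0),W[m].max(0))
E
```

```text
[496.35127074 108.49107686 169.74253194] [-0.24450541  0.03300783 -0.1140449 ] -0.004782702621621755 2.7667
[[   0.     -0.95   -0.3    78.86]
 [   1.     -0.      0.      0.45]
 [  -0.     -0.3     0.95 -142.05]
 [   0.      0.      0.      1.  ]]
324 [499.25421894 108.38208208  36.75498641] 249.84259259259258 192.39197530864197 [489.70919895  97.95640846  34.10696177] [509.8477143  118.22318494  38.60114469]
```

View pics/w1.png

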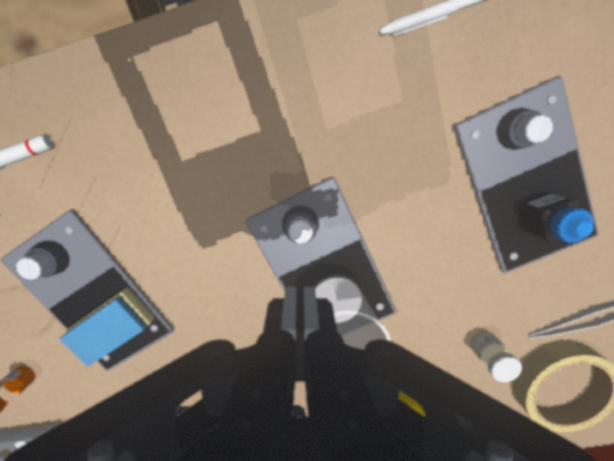

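The wrist view shows the beaker pin at (300,225), with the closed fingers above it and clear of the beaker. The measured pin position agrees with the fixed cameras. Next I correct x by 3 mm and descend.

{"op": "arm_command", "data": {
  "commands": [
    [[-0.003,0,0.03],0,1],
    [[-0.003,0,0.06],0,1],
    [[-0.003,0,0.09],0,1],
    [[-0.003,0,0.11],0,1],
    [[-0.003,0,0.118],0,1],
    [[-0.003,0,0.12],0,1],
    [[-0.003,0,0.12],0,1],
    [[-0.003,0,0.12],0,1],
    [[-0.003,0,0.12],0,1]
  ]
}}

```text
time_s: 3.57
ee_pos: [504.0, 106.3, 53.5]
eef_rot: [0.002, 0.15, 0.989, 0.0]
force: [0.5, -0.5, -0.1]
finger_gap: 0.001
grip_force: 0.0
```

```bash
python3 - <<'E'
from h import *
for i in range(5):
    s=ctrl.state();print(s["ee_pos"].round(1) if hasattr(s["ee_pos"],"round") else s["ee_pos"],s["time_s"],s["force"]);ctrl.read_camera("top")
E
```

```text
[504.  106.3  53.5] 3.5667 [ 0.49552803 -0.4957751  -0.05802569]
[503.7 106.2  53.3] 3.6167 [ 0.46682962  0.41611024 -0.43705953]
[503.3 106.2  52.9] 3.6667 [-0.31262839  0.00900152 -0.50047614]
[503.  106.1  52.6] 3.7167 [0.25042375 0.11259015 0.70751107]
[502.7 106.1  52.3] 3.7667 [ 0.60020251 -0.3640451  -0.27768162]
```

The measured pose was still settling toward the commanded one, so I take the 3 mm back while pressing down slowly.

{"op": "arm_command", "data": {
  "commands": [
    [[0.003,0,0.003],0,1],
    [[0.003,0,0.006],0,1],
    [[0.003,0,0.008],0,1],
    [[0.003,0,0.01],0,1],
    [[0.003,0,0.011],0,1],
    [[0.003,0,0.012],0,1],
    [[0.003,0,0.013],0,1],
    [[0.003,0,0.014],0,1],
    [[0.003,0,0.015],0,1],
    [[0.003,0,0.016],0,1],
    [[0.003,0,0.017],0,1],
    [[0.003,0,0.017],0,1],
    [[0.003,0,0.017],0,1]
  ]
}}

```text
time_s: 4.9
ee_pos: [499.2, 106.9, 34.4]
eef_rot: [0.0, 0.15, 0.989, 0.0]
force: [-0.6, -0.7, 2.7]
finger_gap: -0.001
grip_force: 1.4
```

```bash
python3 - <<'E'
from h import *
for i in range(4):
    s=ctrl.state();print(s["ee_pos"].round(1),s["time_s"],s["force"].round(2));ctrl.read_camera("top")
E
```

```text
[499.2 106.9  34.4] 4.9 [-0.57 -0.69  2.73]
[499.2 106.9  34.3] 4.95 [-1.35 -0.28  2.13]
[499.2 106.9  34.3] 5.0 [-0.85 -0.22  3.51]
[499.2 106.9  34.4] 5.05 [-1.73  0.02  3.34]
```

Contact at about 3 N, with the tip at 34.4 mm. I press to about 31 mm and then lift.

{"op": "arm_command", "data": {
  "commands": [
    [[0,0,0.001],0,1],
    [[0,0,0.002],0,1],
    [[0,0,0.003],0,1],
    [[0,0,0.0035],0,1],
    [[0,0,0.0035],0,1],
    [[0,0,0.0035],0,1]
  ]
}}

```text
time_s: 5.6
ee_pos: [499.2, 106.9, 30.7]
eef_rot: [0.0, 0.15, 0.989, -0.0]
force: [-1.0, 0.4, 3.2]
finger_gap: -0.001
grip_force: 1.5
```

{"op": "arm_command", "data": {
  "commands": [
    [[0,0,-0.01],0,1],
    [[0,0,-0.04],0,1],
    [[0,0,-0.08],0,1],
    [[0,0,-0.12],0,1],
    [[0,0,-0.12],0,1],
    [[0,0,-0.12],0,1]
  ]
}}

```text
time_s: 6.1
ee_pos: [502.0, 107.1, 154.6]
eef_rot: [0.004, 0.15, 0.989, 0.001]
force: [0.2, -0.5, -0.7]
finger_gap: -0.003
grip_force: 0.0
```

```bash
cat >> h.py <<'E'
def pin(x,y,n):
    s=ctrl.state();print(s["ee_pos"].round(1),s["time_s"])
    R=Ro.from_quat(np.roll(s["eef_rot"],-1)).as_matrix()
    p=ctrl.read_camera("wrist");save(n,p["color"],1.2);H=np.array(p["hand_eye"])
    v,u=np.mgrid[0:384,0:512];d=np.stack([(u-p["cx"])/p["fx"],(v-p["cy"])/p["fy"],np.ones_like(u)],-1)*p["z_map"][...,None]
    W=(d@H[:3,:3].T+H[:3,3])@R.T+s["ee_pos"]
    r=np.hypot(W[...,0]-x,W[...,1]-y)
    m=(r<12)&(W[...,2]>26)&(W[...,2]<46);k=(r<7)&m
    print(m.sum(),W[m].mean(0).round(1),"z mid",np.median(W[k][:,2]).round(1),"plate",np.median(W[(r>20)&(r<30)][:,2]).round(1))
E
python3 -c "
from h import *
pin(499.2,107,'w2.png')"
```

```text
[502.  107.1 154.6] 6.1
350 [499.1 108.4  29.7] z mid 30.0 plate 214.8
```

The beaker pin is down (top at 30 mm, down from about 38). Next is the dropper pin.

{"op": "arm_command", "data": {
  "commands": [
    [[0.016,0.036,0],0,1],
    [[0.032,0.072,0],0,1],
    [[0.049,0.108,0],0,1],
    [[0.065,0.144,0],0,1],
    [[0.0815,0.179,0],0,1],
    [[0.0815,0.179,0],0,1],
    [[0.0815,0.179,0],0,1],
    [[0.0815,0.179,0],0,1],
    [[0.0815,0.179,0],0,1],
    [[0.0815,0.179,0],0,1],
    [[0.0815,0.179,0],0,1],
    [[0.0815,0.179,0],0,1],
    [[0.0815,0.179,0],0,1],
    [[0.0815,0.179,0],0,1],
    [[0.0815,0.179,0],0,1]
  ]
}}

```text
time_s: 7.4
ee_pos: [474.4, 301.8, 150.9]
eef_rot: [0.0, 0.15, 0.989, 0.0]
force: [0.8, 0.7, 0.1]
finger_gap: 0.001
grip_force: 0.0
```

```bash
python3 -c "
from h import *
pin(474.5,302.4,'w3.png')"
```

```text
[474.4 301.8 150.9] 7.4
419 [473.4 304.5  37. ] z mid 38.2 plate 220.2
```

{"op": "arm_command", "data": {
  "commands": [
    [[0,0.001,0.03],0,1],
    [[0,0.001,0.06],0,1],
    [[0,0.001,0.085],0,1],
    [[0,0.001,0.1],0,1],
    [[0,0.001,0.103],0,1],
    [[0,0.001,0.103],0,1],
    [[0,0.001,0.103],0,1],
    [[0,0.001,0.106],0,1],
    [[0,0.001,0.108],0,1],
    [[0,0.001,0.11],0,1],
    [[0,0.001,0.111],0,1],
    [[0,0.001,0.112],0,1],
    [[0,0.001,0.113],0,1],
    [[0,0.001,0.114],0,1],
    [[0,0.001,0.115],0,1],
    [[0,0.001,0.116],0,1],
    [[0,0.001,0.116],0,1]
  ]
}}

```text
time_s: 8.87
ee_pos: [474.7, 303.1, 34.9]
eef_rot: [0.0, 0.15, 0.989, 0.0]
force: [-0.1, -1.0, 3.0]
finger_gap: -0.003
grip_force: 1.4
```

{"op": "arm_command", "data": {
  "commands": [
    [[0,0,0.001],0,1],
    [[0,0,0.002],0,1],
    [[0,0,0.003],0,1],
    [[0,0,0.004],0,1],
    [[0,0,0.004],0,1],
    [[0,0,0.004],0,1]
  ]
}}

```text
time_s: 9.37
ee_pos: [474.7, 303.0, 30.7]
eef_rot: [0.0, 0.15, 0.989, 0.0]
force: [-0.5, -0.1, 2.1]
finger_gap: 0.0
grip_force: 1.4
```

{"op": "arm_command", "data": {
  "commands": [
    [[0,0,-0.01],0,1],
    [[0,0,-0.04],0,1],
    [[0,0,-0.08],0,1],
    [[0,0,-0.12],0,1],
    [[0,0,-0.12],0,1],
    [[0,0,-0.12],0,1],
    [[0,0,-0.12],0,1],
    [[0,0,-0.12],0,1],
    [[0,0,-0.12],0,1],
    [[0,0,-0.12],0,1],
    [[0,0,-0.12],0,1]
  ]
}}

```text
time_s: 10.28
ee_pos: [473.8, 302.7, 149.4]
eef_rot: [-0.001, 0.15, 0.989, -0.001]
force: [-0.2, -0.4, 0.5]
finger_gap: -0.0
grip_force: 0.0
```

```bash
python3 -c "
from h import *
pin(474.5,303,'w4.png')"
```

```text
[473.8 302.7 149.4] 10.2833
362 [474.2 304.4  29.6] z mid 30.0 plate 220.5
```

{"op": "arm_command", "data": {
  "commands": [
    [[-0.114,-0.412,0],0,1],
    [[-0.114,-0.412,0],0,1],
    [[-0.114,-0.412,0],0,1],
    [[-0.114,-0.412,0],0,1],
    [[-0.114,-0.412,0],0,1],
    [[-0.114,-0.412,0],0,1],
    [[-0.114,-0.412,0],0,1],
    [[-0.114,-0.412,0],0,1],
    [[-0.114,-0.412,0],0,1],
    [[-0.114,-0.412,0],0,1],
    [[-0.114,-0.412,0],0,1],
    [[-0.114,-0.412,0],0,1],
    [[-0.114,-0.412,0],0,1],
    [[-0.114,-0.412,0],0,1],
    [[-0.114,-0.412,0],0,1],
    [[-0.114,-0.412,0],0,1],
    [[-0.114,-0.412,0],0,1],
    [[-0.114,-0.412,0],0,1],
    [[-0.114,-0.412,0],0,1],
    [[-0.114,-0.412,0],0,1]
  ]
}}

```text
time_s: 12.0
ee_pos: [461.5, -124.0, 150.8]
eef_rot: [0.0, 0.15, 0.989, -0.0]
force: [0.3, -0.9, -0.3]
finger_gap: -0.0
grip_force: 0.0
```

```bash
python3 -c "
from h import *
ctrl.read_camera('top');ctrl.read_camera('top')
pin(462,-124.4,'w5.png')"
```

```text
[ 461.4 -124.2  150.8] 12.1
417 [ 461.2 -122.7   37.1] z mid 38.2 plate 222.5
```

The dropper pin is down (30 mm). The tool is now over the flat box pin, which measures 38.2 mm (still up).

{"op": "arm_command", "data": {
  "commands": [
    [[0,0,0.03],0,1],
    [[0,0,0.06],0,1],
    [[0,0,0.085],0,1],
    [[0,0,0.1],0,1],
    [[0,0,0.103],0,1],
    [[0,0,0.103],0,1],
    [[0,0,0.103],0,1],
    [[0,0,0.106],0,1],
    [[0,0,0.108],0,1],
    [[0,0,0.11],0,1],
    [[0,0,0.111],0,1],
    [[0,0,0.112],0,1],
    [[0,0,0.113],0,1],
    [[0,0,0.114],0,1],
    [[0,0,0.115],0,1],
    [[0,0,0.116],0,1],
    [[0,0,0.116],0,1]
  ]
}}

```text
time_s: 13.57
ee_pos: [461.6, -124.3, 34.8]
eef_rot: [0.0, 0.15, 0.989, -0.0]
force: [-0.4, 1.3, 2.7]
finger_gap: 0.003
grip_force: 1.2
```

{"op": "arm_command", "data": {
  "commands": [
    [[0,0,0.001],0,1],
    [[0,0,0.002],0,1],
    [[0,0,0.003],0,1],
    [[0,0,0.004],0,1],
    [[0,0,0.004],0,1],
    [[0,0,0.004],0,1]
  ]
}}

```text
time_s: 14.07
ee_pos: [461.6, -124.3, 30.7]
eef_rot: [0.0, 0.15, 0.989, -0.0]
force: [0.2, 0.0, 2.0]
finger_gap: -0.004
grip_force: 1.1
```

{"op": "arm_command", "data": {
  "commands": [
    [[0,0,-0.01],0,1],
    [[0,0,-0.04],0,1],
    [[0,0,-0.08],0,1],
    [[0,0,-0.12],0,1],
    [[0,0,-0.15],0,1],
    [[0,0,-0.15],0,1],
    [[0,0,-0.15],0,1],
    [[0,0,-0.15],0,1],
    [[0,0,-0.15],0,1],
    [[0,0,-0.15],0,1],
    [[0,0,-0.15],0,1],
    [[0,0,-0.15],0,1]
  ]
}}

```text
time_s: 15.07
ee_pos: [460.7, -124.0, 179.6]
eef_rot: [-0.001, 0.15, 0.989, 0.0]
force: [-0.8, 0.3, -0.2]
finger_gap: -0.0
grip_force: 0.0
```

```bash
python3 -c "
from h import *
for x,y in((462,-124),(474.5,303),(499.2,107),(459,-337.5)): pin(x,y,'w6.png')
p=ctrl.read_camera('scene');save('end.png',p['color'],1.5)"
```

```text
[ 460.7 -124.   179.6] 15.0667
296 [ 462.1 -122.9   29.7] z mid 30.0 plate 252.6
[ 460.9 -124.1  179.9] 15.1167
0 [nan nan nan] z mid nan plate nan
[ 461.1 -124.2  180.1] 15.1667
356 [499.  106.5  29.7] z mid 30.1 plate 7.5
[ 461.2 -124.2  180.3] 15.2167
361 [ 458.8 -333.7   34.7] z mid 36.8 plate 7.0h.py:21: RuntimeWarning: Mean of empty slice.
  print(m.sum(),W[m].mean(0).round(1),"z mid",np.median(W[k][:,2]).round(1),"plate",np.median(W[(r>20)&(r<30)][:,2]).round(1))
  ret = um.true_divide(
  return _methods._mean(a, axis=axis, dtype=dtype,
  ret = ret.dtype.type(ret / rcount)
```

View pics/end.png

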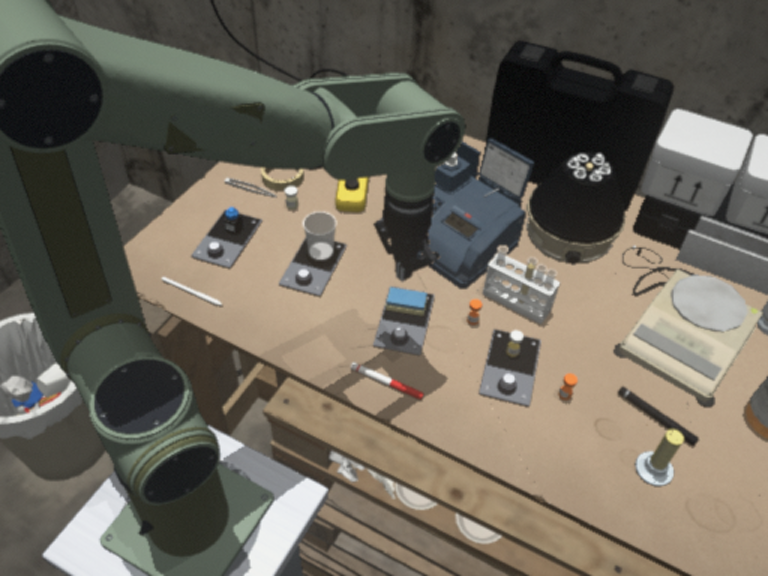

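The end picture shows everything in its place. The beaker pin (303,276), dropper pin (214,249) and flat box pin (399,336) are down, the vial pin (508,382) is up, and the hand is clear.

```bash
python3 -c "
from bench import ctrl
print(ctrl.sign_off())"
```

```text
the job is handed in; nothing more can be done
None
```

The beaker, dropper and flat box pins were pushed down in that order, each to about 30 mm (roughly 8 mm of travel), and the vial pin was left up; the hand is clear, nothing looks shifted in the last picture, and the job was handed in at about 15 s.

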